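# Torque-check the boss-head clamp screw, then load the support plate

## Robot

A 7-joint arm with a two-finger parallel gripper is mounted at the origin on the work surface. World frame = base frame: x ahead of the robot, y to its left, z up, the work surface at z = 0. Lengths are in m, angles in rad, forces in N, time in s.
With the tool pointing down it reaches from about 0.4 to 0.85 m from the base axis. Payload 10.4 kg.
Tool frame: the origin (TCP) lies on the centre line of the jaws, within the pads' length; the fingertips stand 11 mm ahead of it and the grasp point (between the pads) lies 8 mm behind it; z points along the fingers, y is the line along which they close (so a half turn about z gives the same grasp; the last joint's range is limited). The gripper opens to 87 mm and grips with 3 to 60 N. Pads are 19 mm wide; open, the fingers measure 117 mm over their backs; the gripper's body (75 mm by 190 mm) begins 51 mm behind the grasp point.
Start: joints at [-1.324, 0.332, -0.065, 1.46, 0.022, 1.35, -0.088], TCP at [0.167, 0.602, 0.234] pointing down, gripper open.
Joint ranges: [-2.6, 2.6], [-0.5, 2.12], [-1.47, 1.34], [0.16, 2.42], [-1.27, 4.41], [0.06, 2.06], [-2.6, 2.6]. Speed limits (rad/s): [2.22, 2.22, 2.79, 2.79, 3.14, 3.14, 3.14].

## Interface

Orientations are given as a unit quaternion [x, y, z, w].
In Python, from bench import r gives the robot as it stands.
- The arm moves only by the shell command python3 -m pendant 'ROWS' [OPENING] [FORCE]. ROWS is JSON, a list of rows, each a list of 4 numbers: the shift along the tool's x, y, z in m, then the turn about the tool's z in rad. A call has 1 to 8 rows; each row shifts and turns the commanded pose from where the row before left it, along the tool's axes as they then stand; what a row does not reach is not made up. A row lasts 1/12 s, in which the tool goes at most 41.7 mm and 7.16 degrees, less where a joint would pass 70% of its speed; a pose out of reach is approached as far as the arm can. A call with a gripper value outside its range is refused whole. OPENING is the opening, from 0 (shut) to 1 (fully open), set as the call begins (- or left out, the last holds). The fingers move at their own pace and stop on an object; FORCE is the grip in N (left out, the last holds). Time passes only in rows, so rows that do not move let the fingers close. It gives the time, the measured TCP pose, the force, the opening and the grip force at its end, in the units of the state.
- r.read_state(): the state, without advancing time (a new reading comes with each control period).
- r.camera(name): name is "scene" or "top" or "wrist"; returns a dict with "img" (480x640x3 uint8, red, green, blue), "camera_matrix" (3x3 intrinsics, pixels), "dist_coeffs" ([k1, k2, p1, p2, k3] as OpenCV has them; the pictures are not rectified), "xyz" and "attitude" of the camera in the world. Camera axes: x right, y down, z forward; pixel columns grow to the right and rows downward; lengths in m; the calibration is good to about 2 mm. A picture is of the moment at which its call begins. There is no depth.
- r.close_job(): hands the job in; it is judged then, once.
Trained networks look in the newest picture that a camera, given by its name, has taken for a name from the list of things; names that differ only in an ending like _2 or _b are one class to them, and where a whole thing is asked for, a point or a joint stands for the part that bears it (a point fixed in the world has none). Each returns a list of dicts, best first, with "score" (0 to 1); they miss things now and then, are a little off and sometimes report something else, mostly with a low value. They report only what shows in the picture. A call takes as long as a camera call.
- r.outline_of(thing, camera): "mask" (480x640 bool, what is visible of it) and "bbox" ([centre column, centre row, width, height] in pixels, round what is visible of it).
The state is a dict: "time": time; "joint_positions": joint angles; "joint_vel": joint speeds; "joint_torque": joint torques, N m; "ee_pos": TCP position; "eef_rot": TCP orientation; "ft_force": force on the tool from outside, world axes, zero at the start; "torque": the same for the moment, N m; "width": finger opening in m; "grip_force": force on a finger pad.
Only numpy, scipy, OpenCV 4.12 (cv2) and the standard library are available. Lean on these libraries where they do the work, as an engineer would, in place of code of your own. Each camera call takes 0.05 s, during which the arm holds its last target. There are 200 camera calls.

## Task

Before the bottle goes up on the stand, check that the T-bar clamp screw on its boss head is tight: press on the T-bar in the tightening direction until the screw carries 0.45 N m and keep that on it for a full second, never above 0.55 N m, so that the screw does not turn. Then set the amber bottle with the teal cap gently upright in the middle of the stand's round support plate and let go, with nothing touching the T-bar and the other bottles and the beaker left where they are.

Things in the scene. Friction and masses are not known exactly. Their poses are not given: they have to be found in the camera images.
- stand: Fixed support stand. Origin on the bench under its upright rod, z up. Grey base 140 x 240 x 12 mm (x -70 to 70, y -60 to 180 mm). Rod 12 mm thick, 300 mm high. Aluminium boss head on the rod, 75 x 34 x 42 mm, centre 150 mm up; its black knob at the back (+x) is another screw, not to be touched. A 10 mm cross arm runs along +y at x = 21 mm, 150 mm up, to the support plate.
- screw_head (a point): Middle of the T-bar, on the clamp screw's axis, 150 mm up. The screw comes out of the boss head's front along the stand's -x; the T-bar turns in the upright plane 78 mm in front of the rod. The steel bar, 8 mm thick, sits in the head's cross hole with some play: pressed, its end dips freely by up to 4 mm (differs each time, not visible) before it bites; from there the tight screw is rigid.
- bar_end (a point): Centre of the T-bar's right-hand ball facing the screw head (stand's -y side), black, 14 mm across. 40 mm from the axis: 0.45 N m is 11.25 N square to the bar (pushing straight down, the lever arm is 40 mm x cos of its slope). Right-hand thread: pressing this end down tightens, pressing the other end, with an equal ball, loosens. Starts about level with the axis or up to 18 mm higher.
- shank (a joint): Elastic twist of the clamp screw's shank, rad, positive under tightening torque: 0 unloaded, torque / 350 N m per rad (0.0013 rad at 0.45 N m), far below the noise of its reading. The screw starts tight and slips in its thread only at about 0.75 N m.
- plate (a point): Centre of the top face of the stand's round support plate (110 mm across, dark mat on top, 6 mm thick), 165 mm above the bench, at x = 21 mm, y = 140 mm in the stand's frame. z up.
- amber_mid (a point): Amber glass bottle with a teal screw cap and paper label: middle of the bottle, 59 mm above its underside. 118 mm tall, body 64 mm across up to 68 mm, shoulder narrowing to the neck at 84 mm, cap 48 mm across from 90 mm to 118 mm (best gripped there). 0.2 to 0.45 kg, z up.
- clear_mid (a point): Bystander: bottle of the same shape in pale clear glass with a red cap, middle of the bottle.
- white_mid (a point): Bystander: bottle of the same shape in white plastic with a blue cap, middle of the bottle.
- beaker: Bystander: open glass beaker, 60 mm across the rim, 80 mm tall; origin at the centre of its underside.

How it is judged:
On the way, in this order (a step that is already met when the one before it is completed fails the run):
1. the clamp screw carries its test torque in the tightening direction (at least 0.38 N m) without a break for 0.9 s (value of joint shank above 0.00109 rad), for 0.9 s.
2. the amber bottle stands on the support plate, centre within 20 mm of the plate's centre (horizontal distance between amber_mid and plate below 0.02 m and z of amber_mid in the frame of plate between 0.053 and 0.065 m and angle between amber_mid's own z axis and vertical below 0.1 rad), for 0.2 s.
At the end, for the whole second after the job is handed in: The amber bottle stands still and upright (within 0.1 rad) on the support plate, its centre within 20 mm of the plate's centre; nothing touches the T-bar and its end is within 6 mm of where it started; the other two bottles and the beaker are within 15 mm of their places (all of step 2 and linear speed of amber below 0.02 m/s and distance of bar_end from where it was at the start of the episode below 0.006 m and contact force between anything else and tbar below 0.5 N and distance of each of clear_mid, white_mid, beaker from where it was at the start of the episode below 0.015 m).
It fails at once if more than 0.58 N m put on the clamp screw, either way (value of joint shank above 0.00166 rad or value of joint shank below -0.00166 rad).
It fails at once if the clamp screw turned, either way (the T-bar's end moved more than 6 mm, its play being 4 mm at most) (distance of bar_end from where it was at the start of the episode above 0.006 m).
It fails at once if another bottle or the beaker pushed more than 15 mm or tipped (distance of any of clear_mid, white_mid, beaker from where it was at the start of the episode above 0.015 m or angle between any of clear_mid, white_mid, beaker's own z axis and vertical above 0.3 rad).
It fails at once if the amber bottle slammed against the stand (more than 40 N) (contact force between amber and stand above 40 N).
It also fails if it takes over 58 s, if anything falls off the work surface, if the arm or the gripper's body presses on something with over 40 N, if the wrist force passes 120 N, or if a joint passes its speed limit or range.

## Working session

There is one attempt and no reset: what is moved stays moved. The work goes in short steps, Python scripts to look and compute and a shell command to move; the robot and the scene stay as the last step left them, time stands still between calls to the robot, and variables do not carry over. Pictures are saved under pics/ and viewed, at most 10 in all, crops included, and the job is handed in when it is done.

```bash
mkdir -p pics; ls; cat > h.py <<'E'
import numpy as np,cv2
from scipy.spatial.transform import Rotation as R
from bench import r
def pix(c,p):  # world->pixel
    Rm=R.from_quat(c["attitude"]).as_matrix(); t=-Rm.T@np.array(c["xyz"])
    return cv2.projectPoints(np.array(p,float).reshape(-1,1,3),cv2.Rodrigues(Rm.T)[0],t,np.array(c["camera_matrix"]),np.array(c["dist_coeffs"]))[0].reshape(-1,2)
def ray(c,uv):
    u=cv2.undistortPoints(np.array(uv,float).reshape(-1,1,2),np.array(c["camera_matrix"]),np.array(c["dist_coeffs"])).reshape(2)
    d=R.from_quat(c["attitude"]).as_matrix()@np.array([u[0],u[1],1]); return np.array(c["xyz"]),d/np.linalg.norm(d)
def atz(c,uv,z):
    o,d=ray(c,uv); return o+d*(z-o[2])/d[2]
def save(c,n): cv2.imwrite("pics/"+n,c["img"][:,:,::-1])
E
python3 - <<'E'
from h import *
for n in ["scene","top"]:
    c=r.camera(n); save(c,n+"1.png"); print(n,np.round(c["xyz"],3),np.round(R.from_quat(c["attitude"]).as_matrix()[:,2],2))
    for t in ["stand","screw_head","bar_end","plate","amber_mid","clear_mid","white_mid","beaker"]:
        try:
            for o in r.outline_of(t,n)[:2]: print(t,round(o["score"],2),np.round(o["bbox"]))
        except Exception as e: print(t,e)
s=r.read_state();print({k:np.round(v,3) for k,v in s.items()})
E
```

```text
pics
scene [0.846 0.529 0.963] [-0.34 -0.5  -0.8 ]
stand 0.56 [285. 254. 117. 184.]
screw_head 0.6 [299. 203.  27.  33.]
bar_end 0.7 [297. 204.  30.  36.]
plate 0.9 [284. 256. 118. 181.]
amber_mid 0.83 [439. 384.  44.  58.]
clear_mid 0.67 [381. 454.  38.  52.]
white_mid 0.9 [258. 171.  30.  52.]
beaker 0.84 [400. 277.  30.  43.]
top [ 0.38  -0.004  1.059] [ 0.13  0.02 -0.99]
stand 0.69 [343. 215. 122.  87.]
screw_head 0.66 [380. 248.  50.  19.]
bar_end 0.46 [378. 253.  45.   5.]
plate 0.88 [343. 215. 116.  86.]
amber_mid 0.85 [182. 261.  42.  35.]
white_mid 0.73 [471. 269.  44.  35.]
white_mid 0.48 [343. 216. 119.  86.]
beaker 0.62 [283. 305.  25.  25.]
{'time': np.float64(0.9), 'joint_positions': array([-1.324,  0.332, -0.065,  1.46 ,  0.022,  1.35 , -0.088]), 'joint_vel': array([-0.   ,  0.   , -0.001,  0.001, -0.   , -0.002,  0.   ]), 'joint_torque': array([-1.0000e-03, -6.2305e+01,  2.4000e-02, -3.9012e+01, -6.1000e-02,
        3.2000e-02,  0.0000e+00]), 'ee_pos': array([0.167, 0.602, 0.234]), 'eef_rot': array([ 0.134,  0.991,  0.   , -0.   ]), 'ft_force': array([-0.523, -0.018, -0.432]), 'torque': array([-0.026,  0.045, -0.007]), 'grip_force': np.float64(0.0), 'width': np.float64(0.087)}
```

View pics/scene1.png

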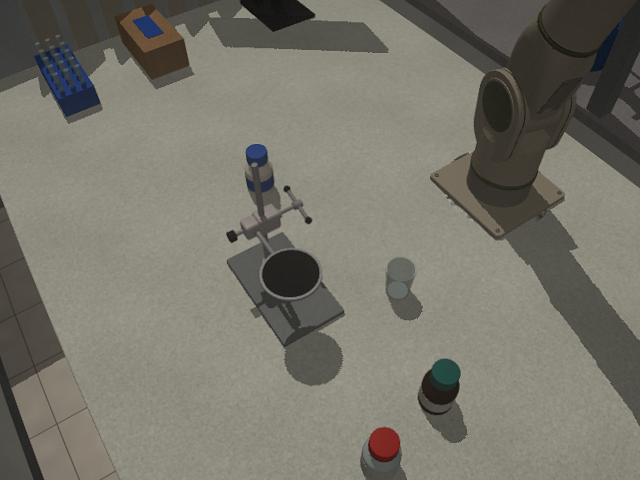

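View pics/top1.png

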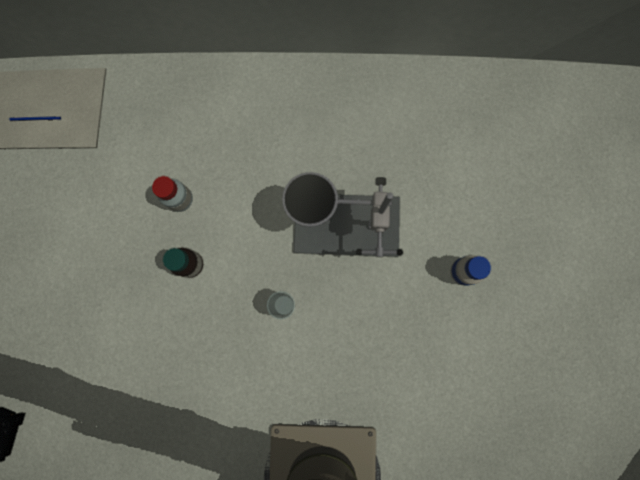

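The scene view shows the T-bar's -y ball at about (287,188) and the other end at (308,220). The plate is at (291,273), amber at (440,385), the beaker at (400,277), clear at (383,450) and white at (258,170). In the top view the balls are at about (400,252) and (358,252), with the plate at (311,198).

```bash
cat >> h.py <<'E'
def tri(obs): # [(c,uv)..] -> point, residual
    A=np.zeros((3,3));b=np.zeros(3)
    for c,uv in obs:
        o,d=ray(c,uv);P=np.eye(3)-np.outer(d,d);A+=P;b+=P@o
    x=np.linalg.solve(A,b);return x,[round(float(np.linalg.norm(np.cross(x-ray(c,uv)[0],ray(c,uv)[1])))*1000,1) for c,uv in obs]
def dark(c,uv,w,th):
    u,v=map(int,uv);g=c["img"][v-w:v+w,u-w:u+w].max(2);
    n,l,s,ce=cv2.connectedComponentsWithStats((g<th).astype(np.uint8))
    return [(np.round(ce[i]+[u-w,v-w],1).tolist(),s[i].tolist()) for i in range(1,n) if s[i][4]>8]
E
python3 - <<'E'
from h import *
s=r.camera("scene");t=r.camera("top")
for th in (35,45,60):
  print(th,"sc",dark(s,(287,188),9,th),dark(s,(308,220),9,th),"top",dark(t,(400,252),9,th),dark(t,(358,252),9,th))
  print("plate",[x for x in dark(s,(291,273),45,th) if x[1][4]>300],[x for x in dark(t,(311,198),40,th) if x[1][4]>300])
# cap of amber etc.
for nm,z in [("amber_mid",0.059),("clear_mid",.059),("white_mid",.059),("beaker",.04)]:
    ob=[]
    for n,c in (("scene",s),("top",t)):
        o=r.outline_of(nm,n)
        if o: ob.append((c,o[0]["bbox"][:2]));print(nm,n,o[0]["score"],np.round(atz(c,o[0]["bbox"][:2],z),3))
    if len(ob)>1: print(tri(ob))
big=lambda im,a,b,w:cv2.resize(im[b-w:b+w,a-w:a+w,::-1],(400,400),interpolation=cv2.INTER_CUBIC)
cv2.imwrite("pics/crop1.png",np.clip(1.6*np.hstack([big(s["img"],297,204,35),big(t["img"],378,240,35)]).astype(float),0,255).astype(np.uint8))
E
```

```text
35 sc [] [([308.2, 220.5], [7, 7, 5, 5, 11])] top [([398.9, 251.9], [6, 7, 5, 5, 22])] [([358.2, 251.6], [7, 7, 5, 4, 18])]
plate [([284.3, 279.3], [17, 23, 55, 46, 699])] [([322.0, 204.4], [33, 23, 31, 41, 585])]
45 sc [([286.2, 188.4], [6, 7, 6, 6, 23])] [([307.8, 220.0], [7, 7, 5, 5, 23])] top [([399.0, 251.7], [6, 6, 6, 6, 27])] [([358.0, 251.7], [6, 6, 6, 6, 28])]
plate [([290.4, 273.2], [17, 22, 56, 47, 2041])] [([312.6, 201.6], [15, 18, 49, 47, 1469])]
60 sc [([286.3, 188.3], [6, 7, 6, 6, 26])] [([307.9, 220.0], [6, 6, 7, 7, 32])] top [([398.9, 251.9], [5, 6, 7, 7, 37])] [([355.9, 252.0], [0, 6, 13, 6, 61])]
plate [([290.3, 273.2], [16, 22, 57, 47, 2080]), ([276.4, 304.1], [7, 63, 44, 27, 363])] [([309.6, 198.6], [14, 17, 50, 49, 1919]), ([340.8, 220.2], [58, 45, 22, 35, 582])]
amber_mid top 0.78 [0.467 0.319 0.059]
clear_mid scene 0.58 [0.621 0.352 0.059]
clear_mid top 0.72 [0.618 0.348 0.059]
(array([0.61963248, 0.35062179, 0.05232498]), [0.0, 0.0])
white_mid scene 0.58 [ 0.461 -0.308  0.059]
white_mid top 0.88 [ 0.469 -0.309  0.059]
(array([ 0.46586504, -0.30482507,  0.06559842]), [2.9, 2.9])
beaker scene 0.79 [0.371 0.088 0.04 ]
beaker top 0.82 [0.38  0.104 0.04 ]
(array([0.38150767, 0.10024765, 0.06296574]), [1.5, 1.5])
```

View pics/crop1.png

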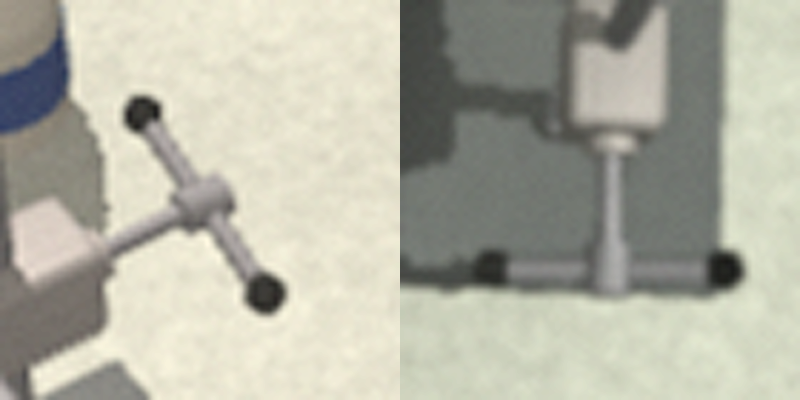

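The crop shows both balls clearly. The far (-y) ball is at scene (286.2,188.4) and top (399,251.8), and the other is at (307.9,220) and (358,251.7).

```bash
python3 - <<'E'
from h import *
s=r.camera("scene");t=r.camera("top")
P=lambda a,b:tri([(s,a),(t,b)])
b,e=P((286.2,188.4),(399,251.8));o,e2=P((307.9,220.),(358,251.7));p,e3=P((290.3,273.2),(310,198.7))
print("bar_end",b.round(4),e,"other",o.round(4),e2,"plate",p.round(4),e3,"len",np.linalg.norm(b-o))
print("plate at z",atz(s,(290.3,273.2),.165).round(4),atz(t,(310,198.7),.165).round(4))
m=(b+o)/2;d=(o-b)[:2];print("mid",m.round(4),"yaw of +y",np.degrees(np.arctan2(-d[0],d[1])),"slope",np.degrees(np.arcsin((b-o)[2]/.08)))
for yaw in [np.arctan2(-d[0],d[1])]:
    c,si=np.cos(yaw),np.sin(yaw);print("plate pred",m[:2]+np.array([c*99-si*140,si*99+c*140])/1000)
# caps by hue
for c,u,v in ((s,445,374),(t,177,260)):
    w=25;h=cv2.cvtColor(c["img"][v-w:v+w,u-w:u+w],cv2.COLOR_RGB2HSV);mk=((h[...,0]>75)&(h[...,0]<100)&(h[...,1]>90)).astype(np.uint8)
    n,l,st,ce=cv2.connectedComponentsWithStats(mk);i=1+np.argmax(st[1:,4]);uv=ce[i]+[u-w,v-w];print("cap",uv,st[i],atz(c,uv,.113).round(4),atz(c,uv,.105).round(4))
q=R.from_quat(r.read_state()["eef_rot"]).as_matrix();print(q.round(3))
E
```

```text
bar_end [ 0.4865 -0.1397  0.1623] [0.2, 0.2] other [ 0.4872 -0.0614  0.1435] [0.4, 0.4] plate [0.5873 0.0361 0.1632] [0.3, 0.3] len 0.08047784217955646
plate at z [0.5877 0.0373 0.165 ] [0.5871 0.0358 0.165 ]
mid [ 0.4869 -0.1006  0.1529] yaw of +y -0.5088406589998031 slope 13.574091469517176
plate pred [0.58710968 0.03856429]
cap [445.6380789  371.69125214] [ 11  10  29  27 583] [0.4648 0.3162 0.113 ] [0.4612 0.3142 0.105 ]
cap [175.12933025 259.45727483] [ 11  14  25  22 433] [0.4654 0.3145 0.113 ] [0.4661 0.3172 0.105 ]
[[-0.964  0.267  0.   ]
 [ 0.267  0.964  0.   ]
 [-0.     0.    -1.   ]]
```

```bash
python3 -m pendant '[[0,0,0,-0.09],[0,0,0,-0.09],[0,0,0,-0.09],[-0.02,-0.03,0,0],[-0.02,-0.03,0,0],[-0.02,-0.03,0,0],[-0.02,-0.03,0,0],[-0.02,-0.03,0,0]]' 0 20; python3 -m pendant '[[-0.02,-0.03,0,0],[-0.02,-0.03,0,0],[-0.02,-0.03,0,0],[-0.02,-0.03,0,0],[-0.02,-0.03,0,0],[-0.02,-0.03,0,0],[-0.02,-0.03,0,0],[-0.02,-0.03,0,0]]'
```

```text
time: 2.17
ee_pos: [0.2673, 0.4509, 0.2337]
eef_rot: [-0.0, 1.0, 0.0, 0.0]
ft_force: [-0.4, -0.7, 1.0]
width: 0.0415
grip_force: 0.0
time: 2.83
ee_pos: [0.4274, 0.2109, 0.2339]
eef_rot: [-0.0, 1.0, 0.0, 0.0]
ft_force: [0.9, 0.4, 0.1]
width: 0.0006
grip_force: 0.0
```

```bash
python3 -m pendant '[[0,-0.035,0,0],[0,-0.035,0,0],[0,-0.035,0,0],[0,-0.035,0,0],[0,-0.035,0,0],[-0.01,-0.035,0,0],[-0.01,-0.035,0,0],[-0.01,-0.035,0,0]]'; python3 -m pendant '[[-0.015,-0.035,0,0],[-0.014,-0.038,0,0],[0,0,0.015,0],[0,0,0.015,0],[0,0,0,0]]'; python3 - <<'E'
from h import *
s=r.camera("scene");w=r.camera("wrist")
a,b=297,195;k=40
big=cv2.resize(s["img"][b-k:b+k,a-k:a+k,::-1],(400,400),interpolation=cv2.INTER_CUBIC)
cv2.imwrite("pics/n1.png",np.hstack([big,cv2.resize(w["img"][:,:,::-1],(400,300))[:, :].copy() if 0 else cv2.copyMakeBorder(cv2.resize(w["img"][:,:,::-1],(400,300)),0,100,0,0,0)]))
print(r.read_state()["ee_pos"])
E
```

```text
time: 3.5
ee_pos: [0.4568, -0.0693, 0.234]
eef_rot: [-0.0, 1.0, 0.0, 0.001]
ft_force: [0.3, 1.3, 0.6]
width: 0.0003
grip_force: 0.0
time: 3.92
ee_pos: [0.4844, -0.1408, 0.2012]
eef_rot: [0.001, 1.0, -0.0, -0.002]
ft_force: [-0.5, 0.5, -0.5]
width: 0.0006
grip_force: 0.0
[ 0.48550515 -0.14030256  0.20362476]
```

View pics/n1.png

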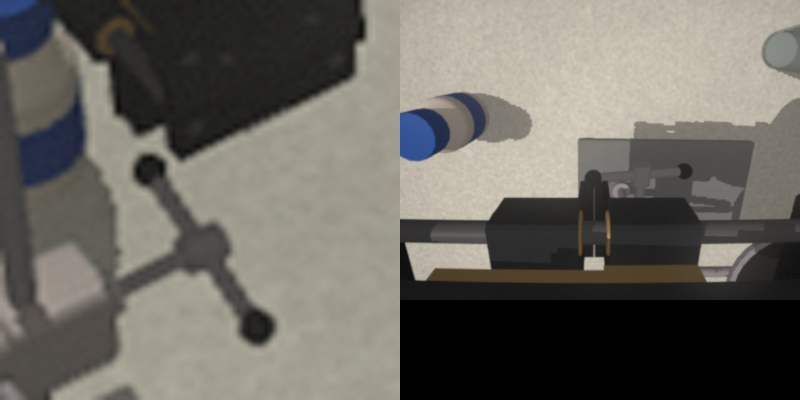

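The left crop shows the fingertips just above the -y ball, at crop (150,165). The wrist view shows the ball directly ahead of the fingers, and nothing is touching yet.

```bash
python3 -m pendant '[[0,0,0.01,0],[0,0,0.008,0],[0,0,0,0],[0,0,0,0]]'; python3 -m pendant '[[0,0,0.001,0],[0,0,0.001,0],[0,0,0.001,0],[0,0,0.001,0]]'; cat > f.py <<'E'
from h import *
import sys
n=int(sys.argv[1]) if len(sys.argv)>1 else 1
F=[];Z=[];M=[]
for i in range(n):
    r.camera("scene");s=r.read_state();F.append(s["ft_force"]);Z.append(s["ee_pos"][2]);M.append(s["torque"])
print(round(s["time"],2),"F",np.mean(F,0).round(2),"z",np.mean(Z).round(4),"Fz",np.round(F,1)[:,2])
E
python3 f.py 5
```

```text
time: 4.35
ee_pos: [0.4855, -0.1403, 0.1852]
eef_rot: [-0.0, 1.0, 0.0, -0.0]
ft_force: [0.1, -0.0, 0.3]
width: 0.0008
grip_force: 0.0
time: 4.68
ee_pos: [0.4858, -0.1405, 0.1816]
eef_rot: [-0.0, 1.0, 0.0, 0.0]
ft_force: [0.4, -1.0, -0.4]
width: 0.0007
grip_force: 0.0
4.93 F [-0.13 -0.14 -0.1 ] z 0.1815 Fz [-0.6  0.  -0.7  0.3  0.5]
```

```bash
for i in 1; do python3 -m pendant '[[0,0,0.0005,0],[0,0,0.0005,0],[0,0,0,0]]' | grep -E "force|ee_pos"; python3 f.py 2; python3 -m pendant '[[0,0,0.0005,0],[0,0,0.0005,0],[0,0,0,0]]' | grep ft; python3 f.py 2;  done
```

```text
ee_pos: [0.4857, -0.1405, 0.1804]
ft_force: [-0.1, -1.1, 0.4]
grip_force: 0.0
5.28 F [-0.1  -0.18  0.15] z 0.1805 Fz [-0.1  0.4]
ft_force: [0.1, 0.4, -0.0]
5.63 F [-0.1  -0.18 -0.19] z 0.1794 Fz [-0.7  0.3]
```

```bash
python3 -m pendant '[[0,0,0.0005,0],[0,0,0,0]]' | grep ft; python3 f.py 4
```

```text
ft_force: [0.1, 0.4, 0.2]
6.0 F [ 0.21 -0.1   0.06] z 0.179 Fz [-0.3  0.3  0.1  0.2]
```

```bash
cat >> f.py <<'E'
if len(sys.argv)>2 and np.mean(F,0)[2]>float(sys.argv[2]): sys.exit(1)
E
python3 -m pendant '[[0,0,0.0005,0],[0,0,0,0]]' | grep ft; python3 f.py 3 2 && python3 -m pendant '[[0,0,0.0005,0],[0,0,0,0]]' | grep ft && python3 f.py 3 2 && python3 -m pendant '[[0,0,0.0005,0],[0,0,0,0]]' | grep ft && python3 f.py 3 2 && python3 -m pendant '[[0,0,0.0005,0],[0,0,0,0]]' | grep ft && python3 f.py 3 2 && python3 -m pendant '[[0,0,0.0005,0],[0,0,0,0]]' | grep ft && python3 f.py 3 2  && python3 -m pendant '[[0,0,0.0005,0],[0,0,0,0]]' | grep ft && python3 f.py 3 2
```

```text
ft_force: [-0.9, -0.6, 0.1]
6.32 F [0.3  0.75 0.03] z 0.1785 Fz [ 0.6  0.2 -0.7]
ft_force: [-0.1, -0.6, -1.0]
6.63 F [-0.1  -0.08  0.21] z 0.178 Fz [ 0.8 -0.2  0. ]
ft_force: [0.3, 0.5, 0.2]
6.95 F [0.1  0.27 0.04] z 0.1775 Fz [ 0.5 -0.6  0.2]
ft_force: [-0.3, -0.4, 0.1]
7.27 F [-0.57 -0.33  0.28] z 0.177 Fz [0.1 0.1 0.6]
ft_force: [-0.0, 0.2, 1.0]
7.58 F [ 0.28 -0.18  0.61] z 0.1765 Fz [0.5 1.1 0.3]
ft_force: [0.1, -0.4, 0.3]
7.9 F [0.14 0.16 0.59] z 0.176 Fz [0.4 0.6 0.8]
```

```bash

python3 -m pendant '[[0,0,0.0005,0],[0,0,0,0]]' | grep ft; python3 f.py 3 2 && python3 -m pendant '[[0,0,0.0005,0],[0,0,0,0]]' | grep ft && python3 f.py 3 2 && python3 -m pendant '[[0,0,0.0005,0],[0,0,0,0]]' | grep ft && python3 f.py 3 2 && python3 -m pendant '[[0,0,0.0005,0],[0,0,0,0]]' | grep ft && python3 f.py 3 2 && python3 -m pendant '[[0,0,0.0005,0],[0,0,0,0]]' | grep ft && python3 f.py 3 2  && python3 -m pendant '[[0,0,0.0005,0],[0,0,0,0]]' | grep ft && python3 f.py 3 2
```

```text
ft_force: [0.7, -0.1, 0.6]
8.22 F [-0.12 -0.01  1.33] z 0.1755 Fz [0.7 2.2 1.1]
ft_force: [-0.6, -0.6, 2.1]
8.53 F [-0.47 -0.5   2.9 ] z 0.1751 Fz [1.9 3.8 3. ]
```

```bash

python3 -m pendant '[[0,0,0.0005,0],[0,0,0,0]]' | grep ft; python3 f.py 3 5 && python3 -m pendant '[[0,0,0.0005,0],[0,0,0,0]]' | grep ft && python3 f.py 4 2
```

```text
ft_force: [-0.3, -0.1, 4.5]
8.85 F [-0.86  0.08  4.99] z 0.1747 Fz [4.8 5.2 4.9]
ft_force: [-2.0, -1.1, 7.3]
9.22 F [-2.02 -0.53  7.08] z 0.1744 Fz [7.5 7.7 6.8 6.3]
```

```bash

python3 -m pendant '[[0,0,0.0005,0],[0,0,0,0]]' | grep ft; python3 f.py 4 10.5 && python3 -m pendant '[[0,0,0.0003,0],[0,0,0,0]]' | grep ft && python3 f.py 5 2
```

```text
ft_force: [-3.1, -0.5, 9.4]
9.58 F [-2.54 -0.54  9.7 ] z 0.1741 Fz [ 9.2 10.1 10.5  9.1]
ft_force: [-3.3, -1.1, 11.3]
10.0 F [-2.68 -0.94 10.82] z 0.174 Fz [11.2 10.7 11.  10.6 10.6]
```

```bash

python3 -m pendant '[[0,0,0.0002,0],[0,0,0,0]]' | grep ft; python3 f.py 4; python3 -m pendant '[[0,0,0,0],[0,0,0,0],[0,0,0,0],[0,0,0,0],[0,0,0,0],[0,0,0,0],[0,0,0,0],[0,0,0,0]]' | grep ft; python3 f.py 10
```

```text
ft_force: [-3.9, -1.8, 11.7]
10.37 F [-3.64 -0.88 11.57] z 0.1738 Fz [11.1 11.9 11.7 11.6]
ft_force: [-3.2, -0.8, 11.6]
11.53 F [-3.38 -0.42 11.46] z 0.1738 Fz [11.7 10.9 11.9 12.  11.5 11.3 11.3 11.3 11.1 11.3]
```

```bash

python3 -m pendant '[[0,0,-0.003,0],[0,0,-0.01,0],[0,0,-0.02,0],[0,0,-0.02,0],[0,0,-0.01,0],[0,0.02,0,0],[0,0.036,0,0],[0,0.04,0,0]]' | grep -E "ft|ee_p"; python3 -m pendant '[[0,0.04,0,0],[0,0.04,0,0],[0,0.04,0,0],[0,0.04,0,0],[0,0.04,0,0],[0.01,0.04,0,0],[0.01,0.04,0,0],[0,0.02,0,0]]' 1 20; python3 -m pendant '[[0,0.03,0,0],[0,0.03,0,0],[0,0,0,0],[0,0,0,0]]'; python3 - <<'E'
from h import *
s=r.camera("scene");t=r.camera("top")
for c,u,v in ((s,445,374),(t,177,260)):
    w=25;h=cv2.cvtColor(c["img"][v-w:v+w,u-w:u+w],cv2.COLOR_RGB2HSV);mk=((h[...,0]>75)&(h[...,0]<100)&(h[...,1]>90)).astype(np.uint8)
    n,l,st,ce=cv2.connectedComponentsWithStats(mk)
    if n>1:i=1+np.argmax(st[1:,4]);uv=ce[i]+[u-w,v-w];print("cap",uv,st[i],atz(c,uv,.113).round(4))
print(r.read_state()["ee_pos"],dark(s,(287,188),9,45),dark(t,(400,252),9,45))
w=r.camera("wrist");save(w,"w2.png");print(pix(w,[[.465,.316,.118],[.587,.0365,.165]]))
E
```

```text
ee_pos: [0.4854, -0.0449, 0.2363]
ft_force: [1.3, 0.6, -0.4]
time: 12.87
ee_pos: [0.4627, 0.2611, 0.2356]
eef_rot: [-0.003, 1.0, 0.001, -0.001]
ft_force: [-0.0, 0.4, -0.6]
width: 0.0457
grip_force: 0.0
time: 13.2
ee_pos: [0.4647, 0.317, 0.2353]
eef_rot: [-0.002, 1.0, -0.0, -0.001]
ft_force: [1.1, -0.6, 0.2]
width: 0.0725
grip_force: 0.0
cap [445.3794964  371.68345324] [ 11  10  29  30 556] [0.4651 0.316  0.113 ]
[0.46579906 0.31455431 0.2357795 ] [([286.2, 188.6], [6, 8, 6, 5, 19])] [([398.9, 251.9], [6, 7, 5, 5, 22])]
[[313.11355806 236.71771147]
 [-98.72797031 428.96307573]]
```

View pics/w2.png

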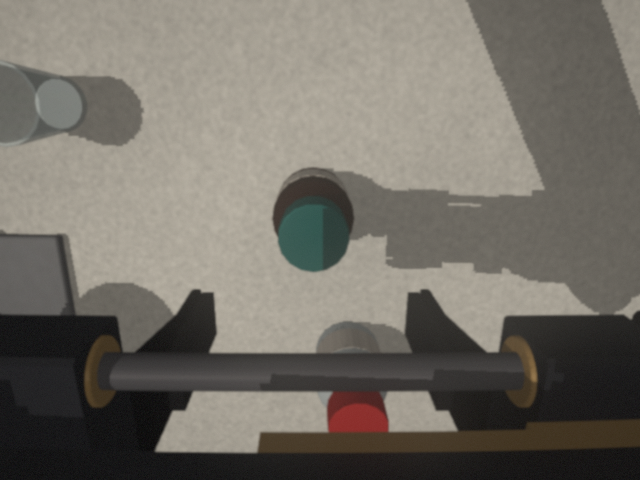

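The wrist view shows the cap at about (314,234), which matches the projected estimate of (313,237). I'll descend and grip.

```bash

python3 -m pendant '[[0,0,0.03,0],[0,0,0.03,0],[0,0,0.03,0],[0,0,0.025,0],[0,0,0.015,0],[0,0,0.009,0],[0,0,0,0],[0,0,0,0]]' | grep -E "ft|ee_p"; python3 -m pendant '[[0,0,0,0],[0,0,0,0],[0,0,0,0],[0,0,0,0],[0,0,0,0],[0,0,0,0],[0,0,0,0],[0,0,0,0]]' 0 25; python3 f.py 2
```

```text
ee_pos: [0.4661, 0.3151, 0.0977]
ft_force: [-0.1, 0.3, 0.8]
time: 14.68
ee_pos: [0.4657, 0.3157, 0.0972]
eef_rot: [-0.0, 1.0, 0.0, 0.0]
ft_force: [0.2, 0.3, 0.8]
width: 0.0475
grip_force: 25.0
14.78 F [-0.15  1.13  0.23] z 0.0971 Fz [-0.   0.5]
```

```bash

python3 -m pendant '[[0,0,-0.005,0],[0,0,-0.015,0],[0,0,-0.03,0],[0,0,-0.035,0],[0,0,-0.035,0],[0,0,-0.035,0],[0,0,-0.03,0],[0,0,-0.015,0]]' | grep -E "ft|ee_p|wid"; python3 -m pendant '[[0,0,-0.005,0],[-0.005,-0.011,0,0],[-0.01,-0.023,0,0],[-0.013,-0.03,0,0],[-0.013,-0.03,0,0],[-0.013,-0.03,0,0],[-0.013,-0.03,0,0],[-0.013,-0.03,0,0]]' ; python3 -m pendant '[[-0.013,-0.03,0,0],[-0.013,-0.03,0,0],[-0.01,-0.024,0,0],[-0.005,-0.011,0,0],[0,0,0,0],[0,0,0,0],[0,0,0,0]]'; python3 - <<'E'
from h import *
s=r.camera("scene");w=r.camera("wrist")
a,b=297,240;k=75
big=cv2.resize(s["img"][b-k:b+k,a-k:a+k,::-1],(400,400),interpolation=cv2.INTER_CUBIC)
cv2.imwrite("pics/n3.png",np.hstack([big,cv2.copyMakeBorder(cv2.resize(w["img"][:,:,::-1],(400,300)),0,100,0,0,0)]))
print(r.read_state()["ee_pos"],[x for x in dark(s,(290,273),45,45) if x[1][4]>300])
E
```

```text
ee_pos: [0.4663, 0.3156, 0.3013]
ft_force: [0.6, -0.5, -2.2]
width: 0.0475
time: 16.12
ee_pos: [0.5454, 0.1285, 0.2999]
eef_rot: [0.0, 1.0, -0.001, -0.001]
ft_force: [1.2, 0.8, -3.3]
width: 0.0476
grip_force: 25.0
time: 16.7
ee_pos: [0.586, 0.0375, 0.3009]
eef_rot: [-0.001, 1.0, 0.0, -0.001]
ft_force: [-0.3, -0.3, -3.2]
width: 0.0476
grip_force: 25.0
[0.58621693 0.03794144 0.30148161] [([291.8, 239.8], [24, 0, 60, 28, 1028]), ([290.7, 278.5], [18, 29, 56, 40, 1489])]
```

View pics/n3.png

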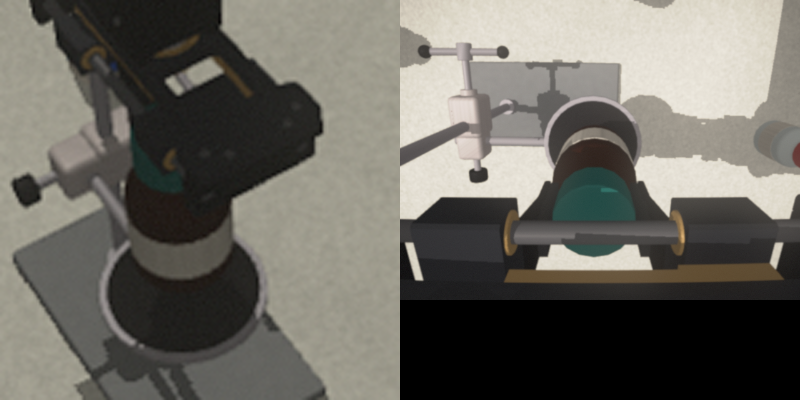

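The left crop shows the bottle upright and centred above the plate, with its underside clear of it. The wrist view shows the cap firmly between the pads, and the body clear of the rod.

```bash

python3 -m pendant '[[0,0,0.01,0],[0,0,0.012,0],[0,0,0.008,0],[0,0,0.004,0],[0,0,0,0],[0,0,0,0]]' | grep -E "ft|ee_p"; python3 f.py 2 0 ; python3 -m pendant '[[0,0,0.0015,0],[0,0,0.001,0],[0,0,0,0]]' | grep ft && python3 f.py 3 -1.5 && python3 -m pendant '[[0,0,0.001,0],[0,0,0,0]]' | grep ft && python3 f.py 3 -1.5 && python3 -m pendant '[[0,0,0.001,0],[0,0,0,0]]' | grep ft && python3 f.py 3 -1.5 && python3 -m pendant '[[0,0,0.001,0],[0,0,0,0]]' | grep ft && python3 f.py 3 -1.5 && python3 -m pendant '[[0,0,0.001,0],[0,0,0,0]]' | grep ft && python3 f.py 3 -1.5
```

```text
ee_pos: [0.5866, 0.0365, 0.2678]
ft_force: [-0.1, 0.9, -3.0]
17.4 F [-0.28 -0.47 -3.12] z 0.2684 Fz [-2.8 -3.4]
ft_force: [-1.0, 0.1, -3.2]
17.8 F [-0.24  0.1  -2.69] z 0.2656 Fz [-2.1 -3.1 -2.9]
ft_force: [0.5, -0.0, -2.7]
18.12 F [ 0.3  -0.04 -3.26] z 0.2645 Fz [-4.3 -2.7 -2.8]
ft_force: [0.3, -0.2, -3.4]
18.43 F [-0.35  0.22 -3.24] z 0.2635 Fz [-3.6 -3.2 -2.9]
ft_force: [-0.1, 0.6, -3.0]
18.75 F [ 0.22  0.02 -2.83] z 0.2625 Fz [-2.8 -2.6 -3.1]
ft_force: [-0.1, 1.3, 2.8]
19.07 F [-1.02  0.79  3.19] z 0.2621 Fz [3.3 3.1 3.2]
```

```bash

python3 -m pendant '[[0,0,-0.0005,0],[0,0,0,0],[0,0,0,0],[0,0,0,0],[0,0,0,0],[0,0,0,0],[0,0,0,0],[0,0,0,0]]' 1 | grep -E "ft|ee_p|wid"; python3 -m pendant '[[0,0,0,0],[0,0,-0.005,0],[0,0,-0.01,0],[0,0,-0.02,0],[0,0,-0.02,0],[0,0,-0.02,0],[0,0,-0.02,0],[0,0,-0.01,0]]'; python3 -m pendant '[[0.03,0.02,-0.02,0],[0.03,0.02,-0.02,0],[0.03,0.03,0,0],[0.03,0.03,0,0],[0.02,0.02,0,0],[0.01,0.01,0,0],[0,0,0,0],[0,0,0,0]]'; python3 - <<'E'
from h import *
s=r.camera("scene");t=r.camera("top");w=r.camera("wrist")
a,b=310,230;k=100
f=lambda im,a,b,k:cv2.resize(im[b-k:b+k,a-k:a+k,::-1],(400,400),interpolation=cv2.INTER_CUBIC)
cv2.imwrite("pics/n4.png",np.hstack([f(s["img"],300,230,90),f(t["img"],340,220,80)]))
print(r.read_state()["time"],dark(s,(287,188),9,45),dark(t,(400,252),9,45))
print("exp axis px",pix(s,[[.5873,.0365,.165],[.5873,.0365,.283]]),pix(t,[[.5873,.0365,.165],[.5873,.0365,.283]]))
for n,c in (("scene",s),("top",t)):
    h=cv2.cvtColor(c["img"],cv2.COLOR_RGB2HSV);mk=((h[...,0]>75)&(h[...,0]<100)&(h[...,1]>90)).astype(np.uint8)
    k,l,st,ce=cv2.connectedComponentsWithStats(mk)
    if k>1:i=1+np.argmax(st[1:,4]);print("cap",ce[i],st[i],atz(c,ce[i],.278))
    for nm in ("clear_mid","white_mid","beaker"):
        o=r.outline_of(nm,n);print(nm,n,[np.round(x["bbox"]) for x in o[:1]])
E
```

```text
ee_pos: [0.5867, 0.0365, 0.262]
ft_force: [0.5, -0.2, 0.3]
width: 0.086
time: 20.4
ee_pos: [0.5872, 0.0364, 0.3705]
eef_rot: [-0.0, 1.0, 0.0, 0.002]
ft_force: [0.5, -0.6, 0.6]
width: 0.0868
grip_force: 0.0
time: 21.07
ee_pos: [0.4376, 0.1655, 0.4074]
eef_rot: [-0.001, 1.0, 0.0, 0.0]
ft_force: [-0.0, -0.7, -0.4]
width: 0.0872
grip_force: 0.0
21.2167 [([286.2, 188.6], [6, 8, 6, 5, 19])] [([399.1, 252.0], [6, 7, 5, 5, 20])]
exp axis px [[290.2392703  272.7581395 ]
 [286.27494665 229.79238001]] [[309.67055161 198.60225961]
 [306.97775599 183.00844427]]
cap [286.82777778 230.81296296] [273 220  29  24 540] [0.58577068 0.03513155 0.278     ]
clear_mid scene [array([381., 454.,  39.,  52.])]
white_mid scene [array([260., 170.,  32.,  54.])]
beaker scene [array([400., 278.,  30.,  43.])]
cap [311.78712871 187.52970297] [298 176  22  20 202] [0.5807725  0.02823059 0.278     ]
clear_mid top [array([177., 190.,  32.,  31.])]
white_mid top [array([472., 269.,  44.,  31.])]
beaker top [array([282., 303.,  28.,  26.])]
```

View pics/n4.png

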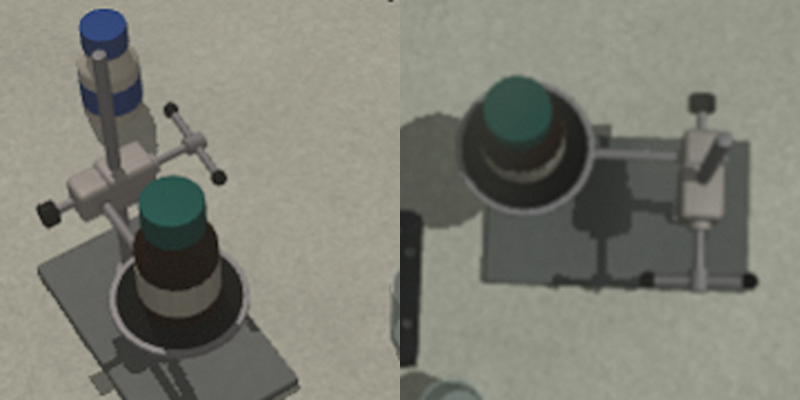

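The crops show the bottle upright in the middle of the plate and the T-bar free. The bar's end sits at the same pixels as at the start, and the bystanders haven't moved.

```bash
python3 -c "
from bench import r
print(r.close_job())"
```

```text
the job is handed in; nothing more can be done
None
```

I handed the job in after holding the clamp screw at about 0.44 N m (worked out from the wrist force) for over a second without it turning; the amber bottle then went upright onto the middle of the plate, with the T-bar free and the other bottles and beaker where they were. The hand-in returned no verdict.

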